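Nest the emptied brush pots on the cork mat

ROBOT

A 6-joint arm with a two-finger parallel gripper is mounted at the origin on the work surface. World frame = base frame: x ahead of the robot, y to its left, z up, the work surface at z = 0. Lengths are in m, angles in rad, forces in N, time in s.
With the tool pointing down it reaches from about 0.25 to 0.775 m from the base axis. Payload 4 kg.
Tool frame: the origin (TCP) lies at the centre of the arm's flange, where the gripper is bolted on; the fingertips stand 199 mm ahead of it and the grasp point (between the pads) lies 180 mm ahead of it (robot.tcp_to_tips is the z of the fingertips in the tool frame, in m); z points along the fingers, y is the line along which they close (so a half turn about z gives the same grasp; the last joint's range is limited). The gripper opens to 94 mm and grips with 3 to 60 N. Pads are 16 mm wide; open, the fingers measure 119 mm over their backs; the gripper's body (75 mm by 177 mm) begins 78 mm behind the grasp point.
Start: joints at [1.15, 0.087, 1.371, -0, 1.684, -0.103], TCP at [0.172, 0.522, 0.405] pointing down, gripper open.
Joint ranges: [-3.1, 3.1], [-0.76, 2.03], [0.27, 2.55], [-1.08, 4.22], [0.17, 2.65], [-2.57, 2.57]. Speed limits (rad/s): [2.79, 2.79, 3.14, 3.14, 3.14, 3.14].

INTERFACE

Orientations are given as [roll, pitch, yaw] about the fixed x, y, z axes, in that order (R = Rz(yaw) Ry(pitch) Rx(roll)).
In Python, from bench import robot gives the robot as it stands.
- The arm moves only by the tool play_rows, never from a script. Its arguments are lists of equal length, an entry for each row: "translation": the shift along the tool's x, y, z scaled (see below), a list of three; "twist": the turn, a rotation vector about the tool's x, y, z scaled (see below), a list of three; "gripper": the opening, from -1 (shut) to 1 (fully open). A call has 1 to 8 rows; each row shifts and turns the commanded pose from where the row before left it, along the tool's axes as they then stand; what a row does not reach is not made up. The controller multiplies each number of a shift by 0.04 m and each number of a turn by 0.1 rad. A row lasts 1/10 s, in which the tool goes at most 50 mm and 8.59 degrees, less where a joint would pass 70% of its speed; a pose out of reach is approached as far as the arm can. A call with a number of a shift or a turn outside -1 to 1 is refused whole. A call with a gripper value outside its range is refused whole. The fingers move at their own pace and stop on an object; the grip force is fixed at half the most. Time passes only in rows, so rows that do not move let the fingers close. It gives the time, the measured TCP pose, the force, the opening and the grip force at its end, in the units of the state.
- robot.get_obs(): the state, without advancing time (a new reading comes with each control period).
- robot.snapshot(name): name is "side" or "top" or "wrist"; returns the picture (384x512x3 uint8, red, green, blue); there is no depth.
- robot.camera_model(name): a dict with "camera_matrix" (3x3 intrinsics, pixels), "rvec" (rotation vector, rad) and "tvec" (3), from world to camera coordinates, as OpenCV has them. Camera axes: x right, y down, z forward; pixel columns grow to the right and rows downward; lengths in m; the calibration is good to about 2 mm. A picture is of the moment at which its call begins: read the wrist's pose just before it. camera_model takes no time and is no camera call; for the wrist camera it gives the pose at the moment of the call.
- robot.close_job(): hands the job in; it is judged then, once.
Trained networks look in the newest picture that a camera, given by its name, has taken for a name from the list of things; names that differ only in an ending like _2 or _b are one class to them, and where a whole thing is asked for, a point or a joint stands for the part that bears it (a point fixed in the world has none). Each returns a list of dicts, best first, with "score" (0 to 1); they miss things now and then, are a little off and sometimes report something else, mostly with a low value. They report only what shows in the picture. A call takes as long as a camera call. They do not tell look-alikes from the thing itself.
- robot.recognise(name, camera): "centre" ([x, y, z] in m, in world coordinates, good to about 4 mm: the middle of the surface that is visible of it).
- robot.spot_point(name, camera): "centre" ([x, y, z] in m, in world coordinates, good to about 4 mm: a listed point, or the origin of a listed thing).
The state is a dict: "time": time; "joint_positions": joint angles; "qvel": joint speeds; "joint_torque": joint torques, N m; "tool_pos": TCP position; "ee_rot": TCP orientation; "wrist_force": force on the tool from outside, world axes, zero at the start; "wrist_torque": the same for the moment, N m; "width": finger opening in m; "finger_force": force on a finger pad.
Only numpy, scipy, OpenCV 4.12 (cv2) and the standard library are available. Lean on these libraries where they do the work, as an engineer would, in place of code of your own. Each camera call takes 0.05 s, during which the arm holds its last target. There are 200 camera calls.

TASK

The bindery's three emptied brush pots are in the way on the cutting mat: put them away as one nest standing upright wholly on the round cork mat, the white medium pot inside the blue large one and the terracotta small pot inside the white one, each fully down on the floor of the pot around it. They are stoneware, so set each one down gently without dropping or tipping it over, and leave the glue jar, the book and the brush where they are.

Things in the scene. Friction and masses are not known exactly. Their poses are not given: they have to be found in the camera images.
- large_pot: Loose upright straight-sided round brush pot, open at the top, glazed blue, the widest and lowest: outer diameter 69 mm, height 52 mm, wall 4 mm (inner diameter 61 mm), bottom 10 mm thick (inner floor 10 mm above its origin). Origin: centre of its underside; z points up to the mouth.
- medium_pot: Loose upright straight-sided round brush pot, open at the top, glazed white: outer diameter 52 mm, height 66 mm, wall 4 mm (inner diameter 44 mm), bottom 10 mm thick (inner floor 10 mm above its origin). Origin: centre of its underside; z points up to the mouth. Nested, its rim stands 24 mm above the large pot's rim.
- small_pot: Loose upright straight-sided round brush pot, open at the top, red-brown terracotta, the slimmest and tallest: outer diameter 35 mm, height 80 mm, wall 4 mm (inner diameter 27 mm), bottom 10 mm thick (inner floor 10 mm above its origin). Origin: centre of its underside; z points up to the mouth. Nested, its rim stands 24 mm above the medium pot's rim.
- cork_mat: Round cork mat, diameter 110 mm, 5 mm thick, fixed to the green cutting mat (whose top is 3 mm above the table). Origin: centre of its underside, z up; its top is 5 mm above its origin.
- glue_jar: Bystander: closed jar with an orange cap, diameter 60 mm, 75 mm high, standing on the cutting mat; origin at the centre of its underside. To be left alone.
- book: Bystander: red bound book lying flat, 120 mm (x) by 180 mm (y), 32 mm thick; origin at the centre of its underside. To be left alone.
- brush: Bystander: paste brush lying on the cutting mat along its own x axis, handle towards its -x; 200 mm long, 42 mm wide, 20 mm high; origin on its underside near the middle. To be left alone.
Not all that is in view belongs to the job. Leave any green look-alike of the small_pot alone.

How it is judged:
By the outcome, as a careful person would: the job done as asked, in the order asked, and still so for the second after the job is handed in, with the robot touching nothing.
It also fails if it takes over 72 s, if anything falls off the work surface, if the arm or the gripper's body presses on something with over 40 N, if the wrist force passes 120 N, or if a joint passes its speed limit or range.

## Working session

There is one attempt and no reset: what is moved stays moved. The work goes in short steps, Python scripts to look and compute and a tool call to move; the robot and the scene stay as the last step left them, time stands still between calls to the robot, and variables do not carry over. Pictures are saved under pics/ and viewed, at most 10 in all, crops included, and the job is handed in when it is done.

Besides the shell and the picture viewer there is one more tool, called after "Request:" as name(argument=value, ...), one argument or row to a line, values as JSON. play_rows: Moves the arm, as the interface text tells. Its arguments: {"type":"object","properties":{"translation":{"type":"array","items":{"type":"array","items":{"type":"number","minimum":-1,"maximum":1}}},"twist":{"type":"array","items":{"type":"array","items":{"type":"number","minimum":-1,"maximum":1}}},"gripper":{"type":"array","items":{"type":"number"}}},"required":["translation","twist","gripper"]}

```bash
mkdir -p pics; ls; python3 - <<'E'
from bench import robot
import cv2,numpy as np
o=robot.get_obs();print(o['time'],o['tool_pos'],o['ee_rot'],o['width'])
ims=[robot.snapshot(c) for c in('top','side')]
cv2.imwrite('pics/top.png',ims[0][:,:,::-1]);cv2.imwrite('pics/side.png',ims[1][:,:,::-1])
for c in('top','side'):
  for n in('large_pot','medium_pot','small_pot','cork_mat','glue_jar','book','brush'):
    r=robot.spot_point(n,c)
    m=robot.camera_model(c)
    for d in r[:3]:
      p=cv2.projectPoints(np.array(d['centre'],float),m['rvec'],m['tvec'],m['camera_matrix'],None)[0].ravel()
      print(c,n,np.round(d['centre'],3),round(d['score'],2),p.round())
E
```

```text
pics
0.0 [0.17182927 0.52235636 0.40350187] [-3.13943581e+00 -1.91398439e-04  2.82380330e+00] 0.09397648084737031
top large_pot [0.47  0.026 0.004] 0.54 [275. 188.]
top medium_pot [0.482 0.188 0.   ] 0.49 [235. 185.]
top small_pot [0.446 0.622 0.   ] 0.54 [127. 194.]
top small_pot [0.51  0.38  0.004] 0.46 [188. 178.]
top small_pot [0.16  0.303 0.002] 0.39 [206. 266.]
top glue_jar [ 0.431 -0.44   0.003] 0.64 [391. 198.]
top book [ 0.761 -0.055  0.004] 0.56 [295. 117.]
top brush [0.708 0.263 0.006] 0.83 [217. 129.]
side large_pot [0.475 0.019 0.003] 0.65 [249. 187.]
side medium_pot [0.484 0.182 0.003] 0.63 [243. 228.]
side small_pot [0.512 0.38  0.001] 0.74 [228. 288.]
side cork_mat [ 0.54  -0.264  0.001] 0.69 [234. 129.]
side glue_jar [ 0.431 -0.441  0.004] 0.85 [266. 100.]
side book [ 0.761 -0.06   0.002] 0.58 [161. 166.]
side brush [0.709 0.261 0.006] 0.83 [159. 246.]
```

View pics/top.png

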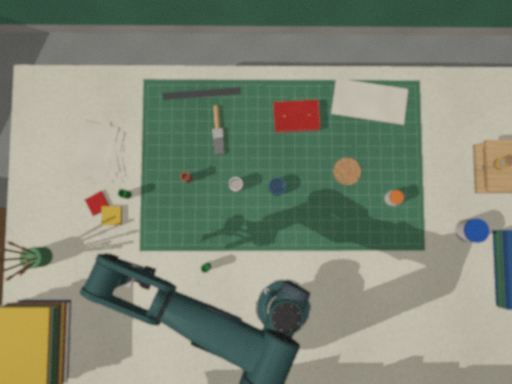

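View pics/side.png

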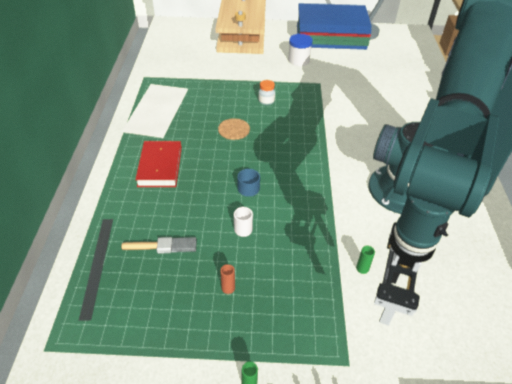

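Top view: the terracotta pot is at (186,177), the white pot at (236,184), the blue pot at (277,186), the cork mat at (347,171) and the jar at (395,198). Things that could be mistaken for the pots are the two green look-alike tubes at (125,194) and (206,267), and the blue-lidded tin at (474,230). By the description I choose blue (277,186), white (236,184) and terracotta (186,177). One close crop will check this.

```bash
python3 - <<'E'
from bench import robot
import cv2,numpy as np
a=cv2.imread('pics/side.png')[160:310,180:290];cv2.imwrite('pics/crop.png',cv2.resize(a,None,fx=4,fy=4,interpolation=3))
m=robot.camera_model('wrist');R=cv2.Rodrigues(m['rvec'])[0];c=-R.T@m['tvec'].ravel()
from scipy.spatial.transform import Rotation as S
o=robot.get_obs();T=S.from_euler('xyz',o['ee_rot']).as_matrix()
print(T.T@(c-o['tool_pos']),(T.T@R.T).round(3),m['camera_matrix'])
E
```

```text
[0.06923387 0.00038691 0.02101202] [[ 0.001 -0.971 -0.237]
 [ 1.     0.001  0.   ]
 [-0.    -0.237  0.971]] [[288.06056619   0.         255.293067  ]
 [  0.         288.06056619 191.54346582]
 [  0.           0.           1.        ]]
```

View pics/crop.png

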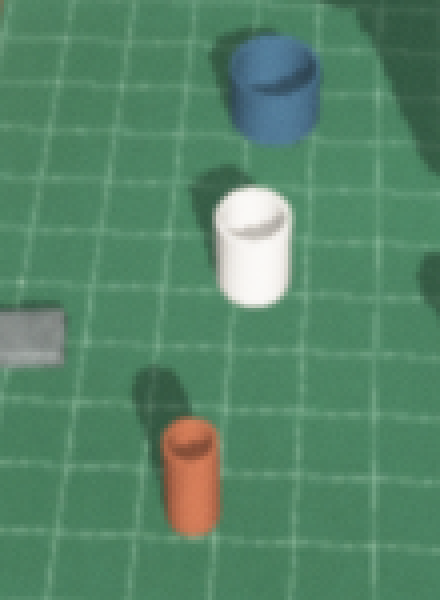

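Request:
play_rows(
  translation=[
    [0, 0, 0],
    [0, 0, 0],
    [0, 0, 0],
    [0, 0, 0],
  ],
  twist=[
    [0, 0, -0.8],
    [0, 0, -0.8],
    [0, 0, -0.8],
    [0, 0, -0.78],
  ],
  gripper=[1, 1, 1, 1],
)

```text
time: 1.2
tool_pos: [0.1719, 0.5225, 0.4047]
ee_rot: [3.141, 0.0, -3.138]
wrist_force: [-0.6, 0.3, 0.4]
width: 0.094
finger_force: 0.0
```

The crop shows a blue wide pot, a white pot and a terracotta slim pot, none of them green, so the choice is right. Moving above the large pot.

Request:
play_rows(
  translation=[
    [-0.5, -0.83, 0],
    [-0.5, -0.83, 0],
    [-0.5, -0.83, 0],
    [-0.5, -0.83, 0],
    [-0.5, -0.83, 0],
    [-0.5, -0.83, 0],
    [-0.5, -0.83, 0],
    [-0.5, -0.83, 0],
  ],
  twist=[
    [0, 0, 0],
    [0, 0, 0],
    [0, 0, 0],
    [0, 0, 0],
    [0, 0, 0],
    [0, 0, 0],
    [0, 0, 0],
    [0, 0, 0],
  ],
  gripper=[1, 1, 1, 1, 1, 1, 1, 1],
)

```text
time: 2.0
tool_pos: [0.3323, 0.2554, 0.405]
ee_rot: [3.141, 0.001, -3.141]
wrist_force: [0.6, 1.0, 0.1]
width: 0.0937
finger_force: 0.0
```

Request:
play_rows(
  translation=[
    [-0.5, -0.83, 0.2],
    [-0.5, -0.83, 0.2],
    [-0.5, -0.83, 0.2],
    [-0.5, -0.83, 0.2],
    [-0.5, -0.83, 0.2],
    [-0.5, -0.83, 0.2],
    [-0.5, -0.83, 0.2],
    [0, 0, 0],
  ],
  twist=[
    [0, 0, 0],
    [0, 0, 0],
    [0, 0, 0],
    [0, 0, 0],
    [0, 0, 0],
    [0, 0, 0],
    [0, 0, 0],
    [0, 0, 0],
  ],
  gripper=[1, 1, 1, 1, 1, 1, 1, 1],
)

```text
time: 2.8
tool_pos: [0.4732, 0.0213, 0.3472]
ee_rot: [-3.14, -0.002, 3.136]
wrist_force: [-0.4, 0.1, -0.4]
width: 0.0941
finger_force: 0.0
```

```bash
cat > h.py <<'E'
from bench import robot
import cv2,numpy as np
from scipy.spatial.transform import Rotation as S
def pix2w(uv,z,m):
    uv=np.asarray(uv,float).reshape(-1,1,2)
    n=cv2.undistortPoints(uv,m['camera_matrix'],None).reshape(-1,2)
    R=cv2.Rodrigues(m['rvec'])[0];c=-R.T@m['tvec'].ravel()
    d=np.c_[n,np.ones(len(n))]@R
    return c+d*((z-c[2])/d[:,2])[:,None]
def proj(p,m): return cv2.projectPoints(np.array(p,float),m['rvec'],m['tvec'],m['camera_matrix'],None)[0].reshape(-1,2)
def look(f):
    m=robot.camera_model('wrist');im=robot.snapshot('wrist');cv2.imwrite('pics/'+f,im[:,:,::-1])
    o=robot.get_obs();print('t',o['time'],'tool',o['tool_pos'].round(4) if hasattr(o['tool_pos'],'round') else o['tool_pos'],o['width'])
    return im,m,o
def delta(o,p):
    """tool-axis shift in row units from the TCP to world p"""
    T=S.from_euler('xyz',o['ee_rot']).as_matrix();return (T.T@(np.array(p)-o['tool_pos'])/0.04).round(2)
E
python3 - <<'E'
from h import *
im,m,o=look('w1.png')
for n in('large_pot','medium_pot'):
  for d in robot.spot_point(n,'wrist')[:2]: print(n,np.round(d['centre'],4),d['score'],proj(d['centre'],m))
E
```

```text
t 2.85 tool [0.4725 0.023  0.3478] 0.09429139898674421
large_pot [0.471  0.0225 0.0038] 0.85 [[256.0749966  182.02736179]]
medium_pot [0.4806 0.1868 0.0041] 0.78 [[399.17672952 189.66077526]]
```

View pics/w1.png

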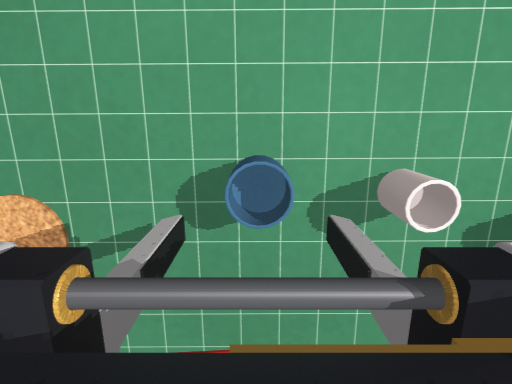

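Blue pot sits between the fingers with its rim around (260,192), the white pot is at (430,200), and the cork mat is cut off at the left. I'll fit the pot silhouette to place it accurately.

```bash
cat >> h.py <<'E'
from scipy.optimize import minimize
DIM={'large':(.0345,.052,(95,70,30),(125,255,255)),'medium':(.026,.066,(0,0,90),(180,45,255)),'small':(.0175,.080,(0,110,50),(14,255,255)),'mat':(.055,.005,(8,60,60),(22,255,255))}
def fit(name,im,m,xy0,z0=.003,win=60):
    """x,y of an upright cylinder by matching its silhouette"""
    r,h,lo,hi=DIM[name]
    M=cv2.inRange(cv2.cvtColor(im,cv2.COLOR_RGB2HSV),lo,hi)
    M=cv2.morphologyEx(M,cv2.MORPH_CLOSE,np.ones((5,5),np.uint8))
    c=proj([*xy0,z0+h/2],m)[0]
    n,L,st,ce=cv2.connectedComponentsWithStats(M)
    k=min((i for i in range(1,n) if st[i,4]>150),key=lambda i:np.hypot(*(ce[i]-c)))
    M=(L==k).astype(np.uint8)*255
    cs=cv2.findContours(M,cv2.RETR_EXTERNAL,cv2.CHAIN_APPROX_NONE)[0];cv2.drawContours(M,cs,-1,255,-1)
    B=cv2.GaussianBlur(M,(3,3),0).astype(float)/255
    a=np.linspace(0,2*np.pi,60,endpoint=False)
    def cost(p):
        P=np.r_[[[p[0]+r*np.cos(t),p[1]+r*np.sin(t),z] for z in(z0,z0+h) for t in a]]
        H=cv2.convexHull(proj(P,m).astype(np.float32))
        I=np.zeros_like(M);cv2.fillConvexPoly(I,np.round(H*16).astype(np.int32),255,cv2.LINE_AA,4)
        return np.abs(I/255.-B).sum()/B.sum()
    s=minimize(cost,xy0,method='Nelder-Mead',options=dict(initial_simplex=np.array(xy0)+[[0,0],[.006,0],[0,.006]],xatol=1e-4,fatol=1e-5))
    return s.x.round(4),round(s.fun,3)
E
python3 - <<'E'
from h import *
im=cv2.imread('pics/w1.png')[:,:,::-1].copy();m=robot.camera_model('wrist');o=robot.get_obs()
print(o['ee_rot'],fit('large',im,m,(.471,.0225)),fit('medium',im,m,(.481,.186)))
x=fit('large',im,m,(.471,.0225))[0]
print(delta(o,[*x,.003+.025+.199]))
E
```

```text
[ 3.14080476e+00 -3.06627279e-04  3.14153239e+00] (array([0.4736, 0.0296]), np.float64(0.07)) (array([0.4803, 0.1921]), np.float64(0.051))
[-0.05  0.12  3.04]
```

Request:
play_rows(
  translation=[
    [-0.03, 0.1, 0.7],
    [0, 0, 0.8],
    [0, 0, 0.8],
    [0, 0, 0.5],
    [0, 0, 0.24],
    [0, 0, 0],
  ],
  twist=[
    [0, 0, 0],
    [0, 0, 0],
    [0, 0, 0],
    [0, 0, 0],
    [0, 0, 0],
    [0, 0, 0],
  ],
  gripper=[1, 1, 1, 1, 1, 1],
)

```text
time: 3.55
tool_pos: [0.4725, 0.0296, 0.2264]
ee_rot: [3.141, -0.002, -3.14]
wrist_force: [0.1, 0.4, -0.1]
width: 0.0939
finger_force: 0.0
```

Request:
play_rows(
  translation=[
    [0, 0, 0],
    [0, 0, 0],
    [0, 0, 0],
    [0, 0, 0],
    [0, 0, 0],
    [0, 0, 0],
  ],
  twist=[
    [0, 0, 0],
    [0, 0, 0],
    [0, 0, 0],
    [0, 0, 0],
    [0, 0, 0],
    [0, 0, 0],
  ],
  gripper=[0.6, 0.5, 0.4, 0.3, 0.2, 0.2],
)

```text
time: 4.15
tool_pos: [0.4738, 0.0282, 0.2286]
ee_rot: [-3.141, 0.003, -3.141]
wrist_force: [-0.1, -1.5, 6.9]
width: 0.0693
finger_force: 30.0
```

Request:
play_rows(
  translation=[
    [0, 0, -0.3],
    [0, 0, -0.6],
    [0, 0, -0.6],
  ],
  twist=[
    [0, 0, 0],
    [0, 0, 0],
    [0, 0, 0],
  ],
  gripper=[0.2, 0.2, 0.2],
)

```text
time: 4.45
tool_pos: [0.4725, 0.0288, 0.2868]
ee_rot: [3.14, -0.003, -3.141]
wrist_force: [0.3, -0.2, -2.1]
width: 0.0694
finger_force: 30.0
```

```bash
python3 - <<'E'
from h import *
im={c:cv2.imread(f'pics/{c}.png')[:,:,::-1].copy() for c in('top','side')}
g={'mat':(.54,-.264),'large':(.472,.022),'medium':(.483,.185),'small':(.511,.38)}
for c in im:
  for n in g:
    try: print(c,n,fit(n,im[c],robot.camera_model(c),g[n]))
    except Exception as e: print(c,n,e)
o=robot.get_obs();print(o['tool_pos'],o['width'],o['finger_force'],delta(o,[.54,-.264,.2365+.0]))
E
```

```text
top mat (array([ 0.5386, -0.2627]), np.float64(0.083))
top large (array([0.4735, 0.022 ]), np.float64(0.328))
top medium (array([0.4824, 0.1864]), np.float64(0.11))
top small (array([0.5042, 0.3821]), np.float64(1.391))
side mat (array([ 0.54  , -0.2649]), np.float64(0.149))
side large (array([0.4761, 0.0206]), np.float64(0.184))
side medium (array([0.4838, 0.1858]), np.float64(0.069))
side small (array([0.5121, 0.3803]), np.float64(0.222))
[0.4725273  0.0287611  0.28681013] 0.06936122606388603 29.998492877930403 [-1.69 -7.32  1.24]
```

Request:
play_rows(
  translation=[
    [-0.18, -0.6, 0],
    [-0.18, -0.8, 0],
    [-0.18, -0.8, 0],
    [-0.18, -0.8, 0],
    [-0.18, -0.8, 0],
    [-0.18, -0.8, 0],
    [-0.18, -0.8, 0],
    [-0.18, -0.8, 0],
  ],
  twist=[
    [0, 0, 0],
    [0, 0, 0],
    [0, 0, 0],
    [0, 0, 0],
    [0, 0, 0],
    [0, 0, 0],
    [0, 0, 0],
    [0, 0, 0],
  ],
  gripper=[0.2, 0.2, 0.2, 0.2, 0.2, 0.2, 0.2, 0.2],
)

```text
time: 5.25
tool_pos: [0.5307, -0.2205, 0.2865]
ee_rot: [3.14, -0.001, -3.142]
wrist_force: [0.6, -0.1, -1.5]
width: 0.07
finger_force: 30.0
```

Request:
play_rows(
  translation=[
    [-0.18, -0.7, 0],
    [-0.05, -0.4, 0.2],
    [0, 0, 0.4],
    [0, 0, 0.4],
    [0, 0, 0.2],
    [0, 0, 0],
  ],
  twist=[
    [0, 0, 0],
    [0, 0, 0],
    [0, 0, 0],
    [0, 0, 0],
    [0, 0, 0],
    [0, 0, 0],
  ],
  gripper=[0.2, 0.2, 0.2, 0.2, 0.2, 0.2],
)

```text
time: 5.85
tool_pos: [0.5393, -0.2625, 0.2366]
ee_rot: [3.138, -0.004, -3.141]
wrist_force: [-0.6, -0.1, -2.1]
width: 0.0696
finger_force: 30.0
```

```bash
python3 - <<'E'
from h import *
im,m,o=look('w2.png');print(o['wrist_force'],delta(o,[.539,-.264,.2318]))
E
```

```text
t 5.9 tool [ 0.5398 -0.2628  0.2381] 0.06972337922469443
[ 0.06697206  0.08681708 -2.30496314] [ 0.02 -0.03  0.16]
```

View pics/w2.png

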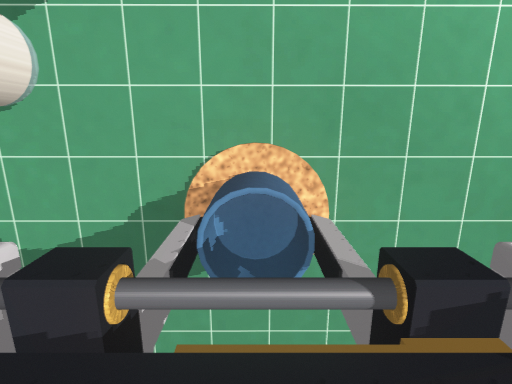

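The held blue pot (rim centre about (256,240)) is centred over the cork (185–328 wide). Lowering gently.

Request:
play_rows(
  translation=[
    [0, 0, 0.04],
    [0, 0, 0.04],
    [0, 0, 0.03],
    [0, 0, 0.02],
    [0, 0, 0],
  ],
  twist=[
    [0, 0, 0],
    [0, 0, 0],
    [0, 0, 0],
    [0, 0, 0],
    [0, 0, 0],
  ],
  gripper=[0.2, 0.2, 0.2, 0.2, 0.2],
)

```text
time: 6.4
tool_pos: [0.54, -0.2634, 0.2339]
ee_rot: [3.142, 0.0, -3.141]
wrist_force: [0.4, 0.1, -1.8]
width: 0.0698
finger_force: 30.0
```

Request:
play_rows(
  translation=[
    [0, 0, 0.02],
    [0, 0, 0.02],
    [0, 0, 0.02],
    [0, 0, 0],
  ],
  twist=[
    [0, 0, 0],
    [0, 0, 0],
    [0, 0, 0],
    [0, 0, 0],
  ],
  gripper=[0.2, 0.2, 0.2, 0.2],
)

```text
time: 6.8
tool_pos: [0.54, -0.2634, 0.2337]
ee_rot: [-3.141, 0.001, -3.141]
wrist_force: [-4.4, 2.2, 6.5]
width: 0.0693
finger_force: 30.0
```

Request:
play_rows(
  translation=[
    [0, 0, 0],
    [0, 0, 0],
    [0, 0, 0],
    [0, 0, -0.4],
    [0, 0, -0.8],
    [0, 0, -0.8],
    [0, 0, -0.8],
    [0, 0, 0],
  ],
  twist=[
    [0, 0, 0],
    [0, 0, 0],
    [0, 0, 0],
    [0, 0, 0],
    [0, 0, 0],
    [0, 0, 0],
    [0, 0, 0],
    [0, 0, 0],
  ],
  gripper=[0.55, 0.7, 1, 1, 1, 1, 1, 1],
)

```text
time: 7.6
tool_pos: [0.5409, -0.264, 0.3495]
ee_rot: [-3.136, 0.01, -3.141]
wrist_force: [0.1, 0.2, 0.4]
width: 0.0942
finger_force: 0.0
```

```bash
python3 - <<'E'
from h import *
im,m,o=look('w3.png')
print('large',fit('large',im,m,(.54,-.263),.008),'mat',fit('mat',im,m,(.54,-.264)))
for d in robot.spot_point('large_pot','wrist')[:2]: print(d)
for d in robot.spot_point('cork_mat','wrist')[:2]: print(d)
print(delta(o,[.4825,.188,.345]))
E
```

```text
t 7.65 tool [ 0.5405 -0.2638  0.3464] 0.09364593578599396
large (array([ 0.5394, -0.2621]), np.float64(0.101)) mat (array([ 0.5391, -0.2603]), np.float64(1.435))
{'centre': [0.5373, -0.2635, 0.0057], 'score': 0.56}
[ 1.45e+00  1.13e+01 -1.00e-02]
```

View pics/w3.png

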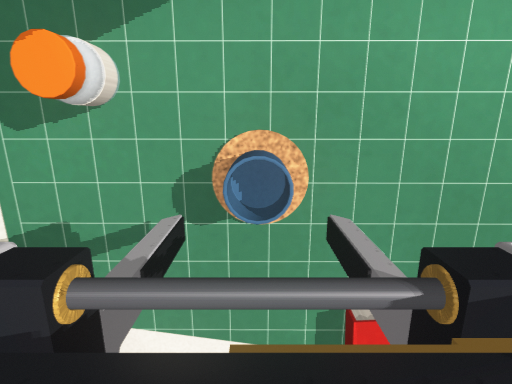

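The blue pot stands wholly on the cork, with its rim around (258,188); the jar is untouched at upper left. On to the white pot.

Request:
play_rows(
  translation=[
    [0.1, 0.8, 0],
    [0.1, 0.8, 0],
    [0.1, 0.8, 0],
    [0.1, 0.8, 0],
    [0.1, 0.8, 0],
    [0.1, 0.8, 0],
    [0.1, 0.8, 0],
    [0.1, 0.8, 0],
  ],
  twist=[
    [0, 0, 0],
    [0, 0, 0],
    [0, 0, 0],
    [0, 0, 0],
    [0, 0, 0],
    [0, 0, 0],
    [0, 0, 0],
    [0, 0, 0],
  ],
  gripper=[1, 1, 1, 1, 1, 1, 1, 1],
)

```text
time: 8.55
tool_pos: [0.5072, -0.0062, 0.3407]
ee_rot: [3.141, -0.005, -3.142]
wrist_force: [0.3, 0.5, 0.2]
width: 0.0939
finger_force: 0.0
```

Request:
play_rows(
  translation=[
    [0.1, 0.8, 0],
    [0.1, 0.8, 0],
    [0.1, 0.8, 0],
    [0.1, 0.8, 0],
    [0.15, 0.8, 0],
    [0.14, 0.8, 0],
    [0, 0.12, 0],
    [0, 0, 0],
  ],
  twist=[
    [0, 0, 0],
    [0, 0, 0],
    [0, 0, 0],
    [0, 0, 0],
    [0, 0, 0],
    [0, 0, 0],
    [0, 0, 0],
    [0, 0, 0],
  ],
  gripper=[1, 1, 1, 1, 1, 1, 1, 1],
)

```text
time: 9.35
tool_pos: [0.48, 0.1898, 0.3414]
ee_rot: [-3.14, -0.003, -3.139]
wrist_force: [1.0, -0.8, -0.0]
width: 0.0944
finger_force: 0.0
```

```bash
python3 - <<'E'
from h import *
im,m,o=look('w4.png')
f=fit('medium',im,m,(.481,.19));print(f)
p=f[0]-[-.0011,.0017];print('corrected',p,delta(o,[*p,.003+.046+.199]))
E
```

```text
t 9.4 tool [0.4802 0.189  0.3418] 0.09448987008246743
(array([0.4814, 0.1867]), np.float64(0.064))
corrected [0.4825 0.185 ] [-0.06 -0.1   2.35]
```

Request:
play_rows(
  translation=[
    [-0.06, -0.1, 0.4],
    [0, 0, 0.7],
    [0, 0, 0.7],
    [0, 0, 0.4],
    [0, 0, 0.12],
    [0, 0, 0],
  ],
  twist=[
    [0, 0, 0],
    [0, 0, 0],
    [0, 0, 0],
    [0, 0, 0],
    [0, 0, 0],
    [0, 0, 0],
  ],
  gripper=[1, 1, 1, 1, 1, 1],
)

```text
time: 10.0
tool_pos: [0.4828, 0.1842, 0.2497]
ee_rot: [-3.141, -0.002, 3.14]
wrist_force: [0.5, -0.4, 0.9]
width: 0.0939
finger_force: 0.0
```

Request:
play_rows(
  translation=[
    [0, 0, 0],
    [0, 0, 0],
    [0, 0, 0],
    [0, 0, 0],
    [0, 0, 0],
    [0, 0, 0],
    [0, 0, 0],
    [0, 0, 0],
  ],
  twist=[
    [0, 0, 0],
    [0, 0, 0],
    [0, 0, 0],
    [0, 0, 0],
    [0, 0, 0],
    [0, 0, 0],
    [0, 0, 0],
    [0, 0, 0],
  ],
  gripper=[0.7, 0.5, 0.3, 0.15, 0, -0.1, -0.1, -0.1],
)

```text
time: 10.8
tool_pos: [0.4828, 0.1855, 0.2509]
ee_rot: [3.141, 0.0, -3.141]
wrist_force: [-0.3, 0.5, 1.2]
width: 0.051
finger_force: 30.0
```

```bash
python3 - <<'E'
from h import *
im,m,o=look('w5.png');print(o['finger_force'],o['wrist_force'],o['ee_rot'])
E
```

```text
t 10.85 tool [0.4828 0.1855 0.2509] 0.050995065202896976
30.000006523914635 [-0.13734313 -0.04953161  2.13650272] [ 3.14118243e+00  5.17810452e-04 -3.14131084e+00]
```

View pics/w5.png

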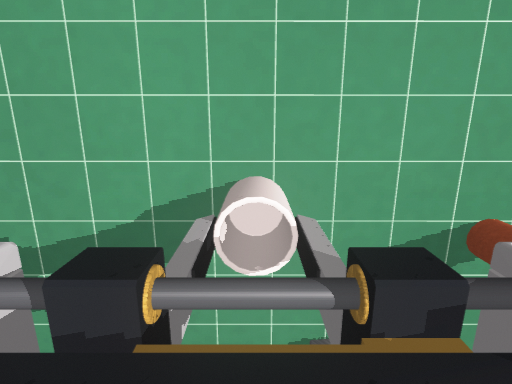

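White pot gripped, rim centre about (256,236).

Request:
play_rows(
  translation=[
    [0, 0, -0.3],
    [0, 0, -0.6],
    [0, 0, -0.7],
    [0, 0, -0.6],
  ],
  twist=[
    [0, 0, 0],
    [0, 0, 0],
    [0, 0, 0],
    [0, 0, 0],
  ],
  gripper=[-0.1, -0.1, -0.1, -0.1],
)

```text
time: 11.25
tool_pos: [0.4826, 0.1852, 0.3402]
ee_rot: [-3.141, -0.0, -3.141]
wrist_force: [0.4, 0.6, -1.4]
width: 0.0509
finger_force: 30.0
```

```bash
cat >> h.py <<'E'
def modelat(tp):
    "wrist model with tool at tp, yaw pi (pointing down)"
    m=dict(robot.camera_model('wrist'));o=robot.get_obs()
    T=S.from_euler('xyz',o['ee_rot']).as_matrix();R=cv2.Rodrigues(m['rvec'])[0]
    c=-R.T@np.array(m['tvec']).ravel();D=np.diag([-1.,1,-1])
    c2=np.array(tp)+D@T.T@(c-o['tool_pos']);R2=R@T@D.T
    m['rvec']=cv2.Rodrigues(R2)[0];m['tvec']=-R2@c2
    return m
E
python3 - <<'E'
from h import *
L=lambda n:cv2.imread('pics/'+n)[:,:,::-1].copy()
def rel(f,n,tp,z0):
    x,c=fit(n,L(f),modelat(tp),tp[:2],z0);print(f,n,(x-tp[:2]).round(4),c)
rel('w2.png','large',(.5398,-.2630,.2375),.0125)
rel('w3.png','large',(.5405,-.2638,.3464),.008)
rel('w4.png','medium',(.4802,.189,.3418),.003)
rel('w5.png','medium',(.4828,.1855,.2509),.003)
o=robot.get_obs();print(o['tool_pos'],delta(o,[.5405,-.2635,.3405]))
E
```

```text
w2.png large [0.     0.0007] 0.198
w3.png large [-0.005   0.0038] 0.12
w4.png medium [ 0.0025 -0.0026] 0.064
w5.png medium [-0.0022  0.0002] 0.331
[0.48259971 0.1852172  0.34016984] [-1.450e+00 -1.122e+01 -1.000e-02]
```

Request:
play_rows(
  translation=[
    [-0.1, -0.6, 0],
    [-0.1, -0.8, 0],
    [-0.1, -0.8, 0],
    [-0.1, -0.8, 0],
    [-0.1, -0.8, 0],
    [-0.1, -0.8, 0],
    [-0.1, -0.8, 0],
    [-0.1, -0.8, 0],
  ],
  twist=[
    [0, 0, 0],
    [0, 0, 0],
    [0, 0, 0],
    [0, 0, 0],
    [0, 0, 0],
    [0, 0, 0],
    [0, 0, 0],
    [0, 0, 0],
  ],
  gripper=[-0.1, -0.1, -0.1, -0.1, -0.1, -0.1, -0.1, -0.1],
)

```text
time: 12.05
tool_pos: [0.5146, -0.064, 0.339]
ee_rot: [3.142, -0.0, -3.141]
wrist_force: [-0.3, 0.3, -1.8]
width: 0.0514
finger_force: 30.0
```

Request:
play_rows(
  translation=[
    [-0.1, -0.8, 0],
    [-0.1, -0.8, 0],
    [-0.1, -0.8, 0],
    [-0.1, -0.8, 0],
    [-0.1, -0.8, 0],
    [-0.1, -0.8, 0],
    [-0.05, -0.2, 0],
    [0, 0, 0],
  ],
  twist=[
    [0, 0, 0],
    [0, 0, 0],
    [0, 0, 0],
    [0, 0, 0],
    [0, 0, 0],
    [0, 0, 0],
    [0, 0, 0],
    [0, 0, 0],
  ],
  gripper=[-0.1, -0.1, -0.1, -0.1, -0.1, -0.1, -0.1, -0.1],
)

```text
time: 12.85
tool_pos: [0.5407, -0.2637, 0.3383]
ee_rot: [3.141, -0.001, 3.14]
wrist_force: [0.5, 0.8, -0.9]
width: 0.0512
finger_force: 30.0
```

```bash
python3 - <<'E'
from h import *
im,m,o=look('w6.png');print(o['wrist_force'],delta(o,[.5407,-.2635,.2655]))
E
```

```text
t 12.9 tool [ 0.5407 -0.2626  0.3384] 0.05101683641770049
[-0.21891914  0.26900421 -1.18903587] [-0.   -0.03  1.82]
```

View pics/w6.png

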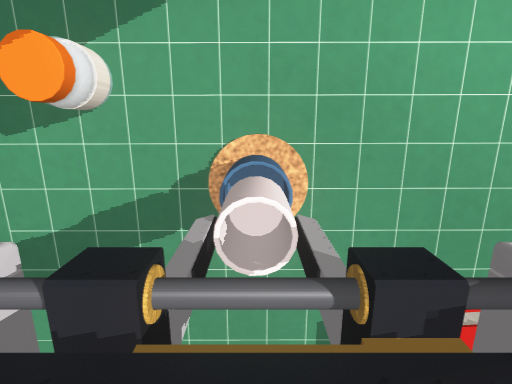

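The white pot is over the blue one (blue 221–293, white 215–297, both centred about 257). Lowering in stages with force checks.

Request:
play_rows(
  translation=[
    [0, 0, 0.3],
    [0, 0, 0.3],
    [0, 0, 0.2],
    [0, 0, 0.1],
    [0, 0, 0.1],
    [0, 0, 0.1],
    [0, 0, 0],
  ],
  twist=[
    [0, 0, 0],
    [0, 0, 0],
    [0, 0, 0],
    [0, 0, 0],
    [0, 0, 0],
    [0, 0, 0],
    [0, 0, 0],
  ],
  gripper=[-0.1, -0.1, -0.1, -0.1, -0.1, -0.1, -0.1],
)

```text
time: 13.6
tool_pos: [0.5408, -0.2626, 0.2941]
ee_rot: [3.141, -0.001, -3.141]
wrist_force: [-0.0, 0.7, -1.2]
width: 0.051
finger_force: 30.0
```

Request:
play_rows(
  translation=[
    [0, 0, 0.15],
    [0, 0, 0.15],
    [0, 0, 0.15],
    [0, 0, 0.1],
    [0, 0, 0.05],
    [0, 0, 0.03],
    [0, 0, 0],
  ],
  twist=[
    [0, 0, 0],
    [0, 0, 0],
    [0, 0, 0],
    [0, 0, 0],
    [0, 0, 0],
    [0, 0, 0],
    [0, 0, 0],
  ],
  gripper=[-0.1, -0.1, -0.1, -0.1, -0.1, -0.1, -0.1],
)

```text
time: 14.3
tool_pos: [0.5408, -0.2626, 0.2694]
ee_rot: [3.141, -0.0, -3.141]
wrist_force: [-0.6, 0.7, -1.8]
width: 0.0512
finger_force: 30.0
```

Request:
play_rows(
  translation=[
    [0, 0, 0.02],
    [0, 0, 0.02],
    [0, 0, 0.02],
    [0, 0, 0],
  ],
  twist=[
    [0, 0, 0],
    [0, 0, 0],
    [0, 0, 0],
    [0, 0, 0],
  ],
  gripper=[-0.1, -0.1, -0.1, -0.1],
)

```text
time: 14.7
tool_pos: [0.5408, -0.2626, 0.267]
ee_rot: [3.141, -0.0, -3.141]
wrist_force: [0.9, -0.3, -1.5]
width: 0.051
finger_force: 30.0
```

Request:
play_rows(
  translation=[
    [0, 0, 0.02],
    [0, 0, 0.02],
    [0, 0, 0.01],
    [0, 0, 0],
  ],
  twist=[
    [0, 0, 0],
    [0, 0, 0],
    [0, 0, 0],
    [0, 0, 0],
  ],
  gripper=[-0.1, -0.1, -0.1, -0.1],
)

```text
time: 15.1
tool_pos: [0.5409, -0.2626, 0.266]
ee_rot: [-3.141, 0.001, -3.141]
wrist_force: [-1.9, 1.3, 2.9]
width: 0.051
finger_force: 30.0
```

Contact came at the predicted height. Releasing and rising.

Request:
play_rows(
  translation=[
    [0, 0, 0],
    [0, 0, 0],
    [0, 0, 0],
    [0, 0, -0.4],
    [0, 0, -0.8],
    [0, 0, -0.8],
    [0, 0, -0.3],
    [0, 0, 0],
  ],
  twist=[
    [0, 0, 0],
    [0, 0, 0],
    [0, 0, 0],
    [0, 0, 0],
    [0, 0, 0],
    [0, 0, 0],
    [0, 0, 0],
    [0, 0, 0],
  ],
  gripper=[0.2, 0.4, 0.6, 0.8, 1, 1, 1, 1],
)

```text
time: 15.9
tool_pos: [0.5412, -0.2629, 0.3594]
ee_rot: [-3.139, 0.004, -3.141]
wrist_force: [0.5, 0.2, -0.4]
width: 0.0941
finger_force: 0.0
```

```bash
python3 - <<'E'
from h import *
im,m,o=look('w7.png')
print('medium',fit('medium',im,m,(.54,-.263),.018))
for d in robot.spot_point('medium_pot','wrist')[:2]: print(d)
print(delta(o,[.512,.380,.36]))
E
```

```text
t 15.95 tool [ 0.5409 -0.2627  0.3571] 0.09386707835232386
medium (array([ 0.5402, -0.2619]), np.float64(0.081))
{'centre': [0.5362, -0.2591, 0.0205], 'score': 0.95}
{'centre': [0.4312, -0.4396, -0.0031], 'score': 0.17}
[ 0.72 16.07 -0.08]
```

View pics/w7.png

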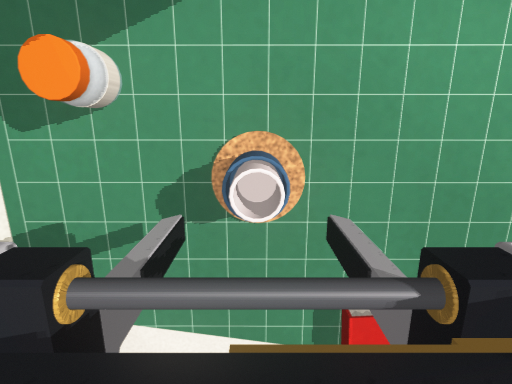

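White stands nested in blue on the cork (rims centred about (257,192)). On to the terracotta pot.

Request:
play_rows(
  translation=[
    [0.04, 0.8, 0],
    [0.04, 0.8, 0],
    [0.04, 0.8, 0],
    [0.04, 0.8, 0],
    [0.04, 0.8, 0],
    [0.04, 0.8, 0],
    [0.04, 0.8, 0],
    [0.04, 0.8, 0],
  ],
  twist=[
    [0, 0, 0],
    [0, 0, 0],
    [0, 0, 0],
    [0, 0, 0],
    [0, 0, 0],
    [0, 0, 0],
    [0, 0, 0],
    [0, 0, 0],
  ],
  gripper=[1, 1, 1, 1, 1, 1, 1, 1],
)

```text
time: 16.8
tool_pos: [0.5273, -0.0054, 0.3542]
ee_rot: [3.141, -0.005, -3.141]
wrist_force: [0.2, 1.2, 0.5]
width: 0.094
finger_force: 0.0
```

Request:
play_rows(
  translation=[
    [0.04, 0.8, 0],
    [0.04, 0.8, 0],
    [0.04, 0.8, 0],
    [0.04, 0.8, 0],
    [0.04, 0.8, 0],
    [0.04, 0.8, 0],
    [0.04, 0.8, 0],
    [0.04, 0.8, 0],
  ],
  twist=[
    [0, 0, 0],
    [0, 0, 0],
    [0, 0, 0],
    [0, 0, 0],
    [0, 0, 0],
    [0, 0, 0],
    [0, 0, 0],
    [0, 0, 0],
  ],
  gripper=[1, 1, 1, 1, 1, 1, 1, 1],
)

```text
time: 17.6
tool_pos: [0.5145, 0.2505, 0.354]
ee_rot: [-3.14, -0.004, -3.141]
wrist_force: [0.1, 1.0, 0.1]
width: 0.0939
finger_force: 0.0
```

Request:
play_rows(
  translation=[
    [0.04, 0.8, 0],
    [0.04, 0.8, 0],
    [0, 0.8, 0],
    [0, 0.8, 0],
    [0, 0.07, 0],
    [0, 0, 0],
  ],
  twist=[
    [0, 0, 0],
    [0, 0, 0],
    [0, 0, 0],
    [0, 0, 0],
    [0, 0, 0],
    [0, 0, 0],
  ],
  gripper=[1, 1, 1, 1, 1, 1],
)

```text
time: 18.2
tool_pos: [0.5115, 0.3806, 0.3542]
ee_rot: [-3.139, -0.004, -3.14]
wrist_force: [-0.1, -0.8, 0.2]
width: 0.0938
finger_force: 0.0
```

```bash
python3 - <<'E'
from h import *
im,m,o=look('w8.png');print(o['ee_rot'])
f=fit('small',im,m,(.512,.38));print(f)
for d in robot.spot_point('small_pot','wrist')[:2]: print(d)
p=f[0]-[-.0007,.0008];print('corrected',p,delta(o,[*p,.003+.061+.199]))
u,v=proj([*f[0],.083],m)[0].astype(int);print(u,v,im[v+9:v+16:3,u],im[v-45:v-20:8,u])
E
```

```text
t 18.25 tool [0.5118 0.3798 0.3549] 0.09389671747633661
[-3.13908125e+00 -2.94047083e-03 -3.14115535e+00]
(array([0.5086, 0.3818]), np.float64(0.121))
{'centre': [0.44, 0.6219, 0.0034], 'score': 0.58}
{'centre': [0.512, 0.3848, 0.0049], 'score': 0.56}
corrected [0.5093 0.381 ] [0.05 0.04 2.3 ]
256 198 [[109  59  38]
 [110  60  41]
 [200 105  69]] [[ 71 133  97]
 [ 71 132  96]
 [129  69  46]
 [138  73  49]]
```

Request:
play_rows(
  translation=[
    [0.06, 0.03, 0.4],
    [0, 0, 0.7],
    [0, 0, 0.7],
    [0, 0, 0.4],
    [0, 0, 0.1],
    [0, 0, 0],
  ],
  twist=[
    [0, 0, 0],
    [0, 0, 0],
    [0, 0, 0],
    [0, 0, 0],
    [0, 0, 0],
    [0, 0, 0],
  ],
  gripper=[0.6, 0.5, 0.4, 0.4, 0.4, 0.4],
)

```text
time: 18.9
tool_pos: [0.5097, 0.3807, 0.2649]
ee_rot: [-3.141, -0.001, 3.141]
wrist_force: [1.3, 0.4, -0.4]
width: 0.0655
finger_force: 0.0
```

Request:
play_rows(
  translation=[
    [0, 0, 0],
    [0, 0, 0],
    [0, 0, 0],
    [0, 0, 0],
    [0, 0, 0],
    [0, 0, 0],
    [0, 0, 0],
    [0, 0, 0],
  ],
  twist=[
    [0, 0, 0],
    [0, 0, 0],
    [0, 0, 0],
    [0, 0, 0],
    [0, 0, 0],
    [0, 0, 0],
    [0, 0, 0],
    [0, 0, 0],
  ],
  gripper=[0.2, 0.0, -0.15, -0.3, -0.4, -0.45, -0.45, -0.45],
)

```text
time: 19.7
tool_pos: [0.5097, 0.3814, 0.2659]
ee_rot: [3.141, 0.001, -3.141]
wrist_force: [1.0, -0.7, 3.6]
width: 0.0346
finger_force: 30.0
```

```bash
python3 - <<'E'
from h import *
im,m,o=look('w9.png');print(o['finger_force'],o['wrist_force'],o['ee_rot'])
tp=o['tool_pos']
print(fit('small',im,m,tp[:2],.003))
# rim extents: reddish columns near the rim
M=cv2.inRange(cv2.cvtColor(im,cv2.COLOR_RGB2HSV),(0,110,50),(14,255,255))
n,L,st,ce=cv2.connectedComponentsWithStats(M);k=1+st[1:,4].argmax();print(st[k],ce[k],'rim expected',proj([tp[0],tp[1],.083],m))
E
```

```text
t 19.75 tool [0.5097 0.3814 0.2659] 0.03476006672439744
30.00160625204444 [ 0.18637132 -0.70525823  4.34982457] [ 3.14086403e+00  1.18721564e-03 -3.14142913e+00]
(array([0.508 , 0.3824]), np.float64(0.094))
[ 227  184   58   80 3466] [255.02106174 225.04298904] rim expected [[253.95495573 238.84922888]]
```

Request:
play_rows(
  translation=[
    [0, 0, -0.3],
    [0, 0, -0.7],
    [0, 0, -0.8],
    [0, 0, -0.8],
    [0, 0, -0.2],
  ],
  twist=[
    [0, 0, 0],
    [0, 0, 0],
    [0, 0, 0],
    [0, 0, 0],
    [0, 0, 0],
  ],
  gripper=[-0.45, -0.45, -0.45, -0.45, -0.45],
)

```text
time: 20.25
tool_pos: [0.5097, 0.3816, 0.3819]
ee_rot: [3.138, 0.006, -3.141]
wrist_force: [1.1, 0.1, -0.4]
width: 0.0347
finger_force: 30.0
```

Request:
play_rows(
  translation=[
    [-0.04, -0.6, 0],
    [-0.04, -0.8, 0],
    [-0.04, -0.8, 0],
    [-0.04, -0.8, 0],
    [-0.04, -0.8, 0],
    [-0.04, -0.8, 0],
    [-0.04, -0.8, 0],
    [-0.04, -0.8, 0],
  ],
  twist=[
    [0, 0, 0],
    [0, 0, 0],
    [0, 0, 0],
    [0, 0, 0],
    [0, 0, 0],
    [0, 0, 0],
    [0, 0, 0],
    [0, 0, 0],
  ],
  gripper=[-0.45, -0.45, -0.45, -0.45, -0.45, -0.45, -0.45, -0.45],
)

```text
time: 21.05
tool_pos: [0.522, 0.1321, 0.3753]
ee_rot: [-3.141, -0.003, -3.141]
wrist_force: [0.8, -0.5, -1.1]
width: 0.0347
finger_force: 30.0
```

Request:
play_rows(
  translation=[
    [-0.04, -0.8, 0],
    [-0.04, -0.8, 0],
    [-0.04, -0.8, 0],
    [-0.04, -0.8, 0],
    [-0.04, -0.8, 0],
    [-0.04, -0.8, 0],
    [-0.04, -0.8, 0],
    [-0.04, -0.8, 0],
  ],
  twist=[
    [0, 0, 0],
    [0, 0, 0],
    [0, 0, 0],
    [0, 0, 0],
    [0, 0, 0],
    [0, 0, 0],
    [0, 0, 0],
    [0, 0, 0],
  ],
  gripper=[-0.45, -0.45, -0.45, -0.45, -0.45, -0.45, -0.45, -0.45],
)

```text
time: 21.85
tool_pos: [0.5348, -0.1239, 0.3753]
ee_rot: [3.14, -0.003, -3.141]
wrist_force: [0.4, 0.0, -0.8]
width: 0.0349
finger_force: 30.0
```

Request:
play_rows(
  translation=[
    [-0.04, -0.8, 0],
    [-0.04, -0.8, 0],
    [-0.04, -0.8, 0],
    [-0.02, -0.6, 0],
    [0, -0.2, 0],
    [0, 0, 0],
  ],
  twist=[
    [0, 0, 0],
    [0, 0, 0],
    [0, 0, 0],
    [0, 0, 0],
    [0, 0, 0],
    [0, 0, 0],
  ],
  gripper=[-0.45, -0.45, -0.45, -0.45, -0.45, -0.45],
)

```text
time: 22.45
tool_pos: [0.5406, -0.2513, 0.3755]
ee_rot: [3.14, -0.002, 3.14]
wrist_force: [0.5, 0.1, -1.4]
width: 0.0348
finger_force: 30.0
```

```bash
python3 - <<'E'
from h import *
im,m,o=look('w10.png');print(o['wrist_force'],o['ee_rot'],delta(o,[.5408,-.2626,.2905]))
f=fit('small',im,m,o['tool_pos'][:2],o['tool_pos'][2]-.2655+.003);print('held-tool',f[0]-o['tool_pos'][:2],f[1])
E
```

```text
t 22.5 tool [ 0.5407 -0.2504  0.3759] 0.03497934675560988
[ 0.3968349   0.52934957 -1.54153179] [ 3.13966405e+00 -1.63210710e-03  3.14144862e+00] [-0.01 -0.31  2.14]
held-tool [-0.00282111  0.00026982] 0.093
```

Request:
play_rows(
  translation=[
    [0, -0.2, 0],
    [0, -0.11, 0.2],
    [0, 0, 0.3],
    [0, 0, 0.2],
    [0, 0, 0.1],
    [0, 0, 0.1],
    [0, 0, 0.1],
    [0, 0, 0],
  ],
  twist=[
    [0, 0, 0],
    [0, 0, 0],
    [0, 0, 0],
    [0, 0, 0],
    [0, 0, 0],
    [0, 0, 0],
    [0, 0, 0],
    [0, 0, 0],
  ],
  gripper=[-0.45, -0.45, -0.45, -0.45, -0.45, -0.45, -0.45, -0.45],
)

```text
time: 23.3
tool_pos: [0.5408, -0.2629, 0.3364]
ee_rot: [3.141, -0.001, -3.141]
wrist_force: [-0.2, -0.1, -0.8]
width: 0.0349
finger_force: 30.0
```

Request:
play_rows(
  translation=[
    [0, 0, 0.15],
    [0, 0, 0.2],
    [0, 0, 0.2],
    [0, 0, 0.2],
    [0, 0, 0.15],
    [0, 0, 0.1],
    [0, 0, 0.05],
    [0, 0, 0],
  ],
  twist=[
    [0, 0, 0],
    [0, 0, 0],
    [0, 0, 0],
    [0, 0, 0],
    [0, 0, 0],
    [0, 0, 0],
    [0, 0, 0],
    [0, 0, 0],
  ],
  gripper=[-0.45, -0.45, -0.45, -0.45, -0.45, -0.45, -0.45, -0.45],
)

```text
time: 24.1
tool_pos: [0.5408, -0.263, 0.2947]
ee_rot: [3.141, -0.0, -3.141]
wrist_force: [0.2, 0.3, -0.5]
width: 0.0347
finger_force: 30.0
```

Request:
play_rows(
  translation=[
    [0, 0, 0.02],
    [0, 0, 0.02],
    [0, 0, 0.02],
    [0, 0, 0],
  ],
  twist=[
    [0, 0, 0],
    [0, 0, 0],
    [0, 0, 0],
    [0, 0, 0],
  ],
  gripper=[-0.45, -0.45, -0.45, -0.45],
)

```text
time: 24.5
tool_pos: [0.5408, -0.263, 0.2927]
ee_rot: [3.142, 0.0, -3.141]
wrist_force: [-1.5, 1.0, -1.0]
width: 0.0348
finger_force: 30.0
```

Request:
play_rows(
  translation=[
    [0, 0, 0.02],
    [0, 0, 0.02],
    [0, 0, 0],
  ],
  twist=[
    [0, 0, 0],
    [0, 0, 0],
    [0, 0, 0],
  ],
  gripper=[-0.45, -0.45, -0.45],
)

```text
time: 24.8
tool_pos: [0.5408, -0.2631, 0.291]
ee_rot: [3.141, -0.0, -3.141]
wrist_force: [0.4, 0.1, 0.8]
width: 0.0349
finger_force: 30.0
```

Request:
play_rows(
  translation=[
    [0, 0, 0.02],
    [0, 0, 0.01],
    [0, 0, 0],
  ],
  twist=[
    [0, 0, 0],
    [0, 0, 0],
    [0, 0, 0],
  ],
  gripper=[-0.45, -0.45, -0.45],
)

```text
time: 25.1
tool_pos: [0.5409, -0.2631, 0.2909]
ee_rot: [-3.141, 0.001, -3.141]
wrist_force: [-1.6, 0.2, 4.2]
width: 0.0349
finger_force: 30.0
```

Contact. Releasing, rising and checking.

Request:
play_rows(
  translation=[
    [0, 0, 0],
    [0, 0, 0],
    [0, 0, 0],
    [0, 0, -0.4],
    [0, 0, -0.8],
    [0, 0, -0.8],
    [0, 0, -0.8],
    [0, 0, 0],
  ],
  twist=[
    [0, 0, 0],
    [0, 0, 0],
    [0, 0, 0],
    [0, 0, 0],
    [0, 0, 0],
    [0, 0, 0],
    [0, 0, 0],
    [0, 0, 0],
  ],
  gripper=[-0.2, 0, 0.3, 0.5, 0.7, 1, 1, 1],
)

```text
time: 25.9
tool_pos: [0.5412, -0.2633, 0.4077]
ee_rot: [-3.136, 0.009, -3.141]
wrist_force: [-0.0, -0.4, 0.2]
width: 0.0901
finger_force: 0.0
```

Request:
play_rows(
  translation=[
    [0.5, 0, -0.3],
    [0.8, 0, 0],
    [0.8, 0, 0],
    [0.8, 0, 0],
    [0.4, 0, 0],
    [0, 0, 0],
  ],
  twist=[
    [0, 0, 0],
    [0, 0, 0],
    [0, 0, 0],
    [0, 0, 0],
    [0, 0, 0],
    [0, 0, 0],
  ],
  gripper=[1, 1, 1, 1, 1, 1],
)

```text
time: 26.5
tool_pos: [0.4073, -0.263, 0.4128]
ee_rot: [3.141, -0.001, 3.14]
wrist_force: [0.8, 0.9, -0.4]
width: 0.0941
finger_force: 0.0
```

```bash
python3 - <<'E'
from h import *
m=robot.camera_model('side');s=robot.snapshot('side')
a=cv2.resize(s[60:180,180:300],None,fx=4,fy=4,interpolation=cv2.INTER_CUBIC)
w=cv2.resize(robot.snapshot('wrist'),(320,240));b=np.zeros((480,320,3),np.uint8);b[:240]=w;b[240:]=cv2.resize(s,(320,240))
cv2.imwrite('pics/fin.png',np.hstack([a,b])[:,:,::-1])
for z,n in((.060,'large rim'),(.084,'medium rim'),(.108,'small rim')): print(n,(proj([.539,-.263,z],m)[0]-[180,60])*4)
print(robot.get_obs()['time'])
E
```

```text
large rim [216.09931099 222.20249525]
medium rim [215.74925024 199.19752288]
small rim [215.39146354 175.68482248]
26.6
```

View pics/fin.png

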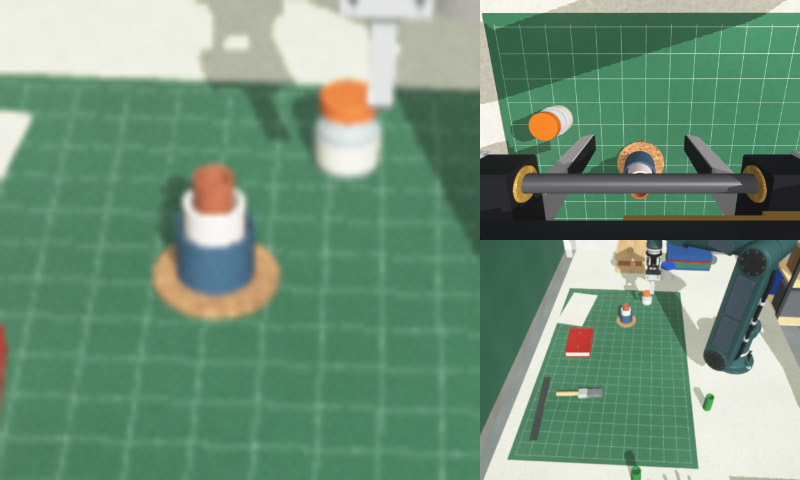

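The nest stands upright on the cork, with its rims near the predicted pixels (small about (214,175), medium about (214,198)). The bystanders are unmoved and the gripper is clear, so I'm handing in.

```bash
python3 -c "
from bench import robot
print(robot.close_job())"
```

```text
the job is handed in; nothing more can be done
None
```

The three pots stand nested upright on the cork mat (terracotta in white in blue), each lowered until it touched the floor below, with the jar, book and brush left alone; the job was handed in at about 27 s.

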